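# Open a gearmotor and push it in its carrier under the oil filler

## Robot

A 7-joint arm with a two-finger parallel gripper is mounted at the origin on the work surface. World frame = base frame: x ahead of the robot, y to its left, z up, the work surface at z = 0. Lengths are in m, angles in rad, forces in N, time in s.
With the tool pointing down it reaches from about 0.4 to 0.85 m from the base axis. Payload 10.4 kg.
Tool frame: the origin (TCP) lies on the centre line of the jaws, within the pads' length; the fingertips stand 14 mm ahead of it and the grasp point (between the pads) lies 5 mm behind it (ctrl.tip_reach is the distance from the TCP to the fingertips, in m); z points along the fingers, y is the line along which they close (so a half turn about z gives the same grasp; the last joint's range is limited). The gripper opens to 87 mm and grips with 3 to 60 N. Pads are 19 mm wide; open, the fingers measure 117 mm over their backs; the gripper's body (75 mm by 190 mm) begins 51 mm behind the grasp point.
Start: joints at [-1.248, 0.332, -0.065, 1.46, 0.022, 1.35, -0.088], TCP at [0.212, 0.588, 0.237] pointing down, gripper open.
Joint ranges: [-2.6, 2.6], [-0.5, 2.12], [-1.47, 1.34], [0.16, 2.42], [-1.27, 4.41], [0.06, 2.06], [-2.6, 2.6]. Speed limits (rad/s): [2.22, 2.22, 2.79, 2.79, 3.14, 3.14, 3.14].

## Interface

Orientations are given as a unit quaternion [w, x, y, z].
In Python, from station import ctrl gives the robot as it stands.
- The arm moves only by the shell command python3 shift.py 'ROWS' [OPENING]. ROWS is rows parted by semicolons, their numbers by spaces, 1 to 10 of them, each of 4 numbers: dx, dy, dz in m, then a turn about the tool's z in rad; each row shifts and turns the commanded pose from where the row before left it, along the tool's axes as they then stand; what a row does not reach is not made up. A row lasts 1/12 s, in which the tool goes at most 0.0417 m and 0.125 rad, less where a joint would pass 70% of its speed; a pose out of reach is approached as far as the arm can. OPENING is the finger opening in m, set as the command begins (- or left out keeps the last). The fingers move at their own pace and stop on an object; the grip force is fixed at half the most. Time passes only in rows, so rows that do not move let the fingers close. It prints the time, the measured TCP pose, the force, the opening and the grip force at its end.
- ctrl.get_obs(): the state, without advancing time (a new reading comes with each control period).
- ctrl.snapshot(name): name is "side" or "top" or "wrist"; returns the picture (420x560x3 uint8, red, green, blue); there is no depth.
- ctrl.calibration(name): a dict with "fx", "fy", "cx", "cy" (pixels), "R" (3x3) and "t" (3): a world point X has camera coordinates R X + t. Camera axes: x right, y down, z forward; pixel columns grow to the right and rows downward; lengths in m; the calibration is good to about 2 mm. A picture is of the moment at which its call begins: read the wrist's pose just before it. calibration takes no time and is no camera call; for the wrist camera it gives the pose at the moment of the call.
- ctrl.sign_off(): hands the job in; it is judged then, once.
The state is a dict: "time": time; "joint_pos": joint angles; "qd": joint speeds; "tau": joint torques, N m; "ee_pos": TCP position; "orientation": TCP orientation; "contact_force": force on the tool from outside, world axes, zero at the start; "moment": the same for the moment, N m; "grip_width": finger opening in m; "grip_force": force on a finger pad.
Only numpy, scipy, OpenCV 4.12 (cv2) and the standard library are available. Lean on these libraries where they do the work, as an engineer would, in place of code of your own. Each camera call takes 0.05 s, during which the arm holds its last target. There are 200 camera calls.

## Task

Make the gearmotor ready for filling with oil: first, where its foam carrier stands, unscrew the black fill cap (anticlockwise), lift it off and set it down in the flat square tray. Then push the carrier along the bench, without lifting or tipping it, until it is home against both the guide rail and the end stop of the filling station, its open filler under the nozzle. Leave the other things on the bench where they are.

Things in the scene. Friction and masses are not known exactly. Their poses are not given: they have to be found in the camera images.
- carrier: Loose grey foam block, 120 mm (own x) by 160 mm (y) by 60 mm high, upright faces, with a die-cast gearmotor fixed in it; 0.6 to 0.95 kg, mass centre within 15 mm of (0, 10) mm. Origin: centre of its underside. Gear case at its +y end: x +-49, y -16 to 72, top at 86 mm; motor can along y at its -y end, top at 88 mm. At the start +y points roughly to the station (left), within 0.4 rad.
- port (a point): Centre of the mouth of the gearmotor's filler neck, at carrier (5, 30, 113) mm, axes as the carrier's. The neck is 48 mm across with its thread and stands on a round flange 68 mm across whose top is at z = 90 mm. The cap covers it at the start.
- cap: Round black ribbed fill cap, 60 mm across the ribs (58 without), 32 mm high, 60 g, screwed on the neck. Origin: centre of its open underside, at carrier (5, 30, 90) mm when shut; z along its axis, up. Coarse right-hand thread, finger-tight: turned anticlockwise seen from above it rises 3.4 mm per rad and is free after about 2.3 rad; until then it cannot be pulled off. May be gripped at any angle.
- tray: Flat square black tray, 120 x 120 mm, walls 4 mm thick and 14 mm high, floor 4 mm thick, loose, 0.35 kg. Origin: centre of its underside. It lies on the robot's side of the bench in one of two places (middle or left); the bin of gears lies in the other.
- station: Oil-filling station, screwed down. Origin on the bench, where the carrier's origin lies when home (axes then parallel, +y to +y). Guide rail at the far side: inner face x = 60.7 mm, 22 wide, 25 high, y -135 to 95. End stop: inner face y = 80.7 mm, 22 wide, 25 high, x -60 to 83. Column 40 mm square at (150, 30), 340 high. Pump and tank, 175 high: x 110 to 210, y 85 to 245 mm.
- nozzle (a point): Tip of the filling nozzle, at station (5, 30, 170) mm, exactly over the filler mouth when the carrier is home. It hangs from an arm 30 mm square that runs from the column towards the robot (station -x) at z = 300 to 330 mm, ending 17 mm beyond the nozzle. Nozzle: rod 14 mm across up to z = 222 mm, above it 32 mm across.
- gear_bin: Bystander: black open bin with gears in it, 110 x 110 x 50 mm, loose. Origin: centre of its underside.
- motor: Bystander: small motor standing upright on its 54 mm square flange, can 52 mm across, shaft tip at 96 mm. It stands at the far side of the carrier's way. Origin: centre of its underside.
- driver: Bystander: electric screwdriver lying along its own x, 222 mm long (-100 to +122 mm), up to 46 mm high. Origin: on the bench under the middle of its body.
- jar: Bystander: white grease jar with a screw lid, 60 mm across, 85 mm high, at the far side of the carrier's way. Origin: centre of its underside.
- spanner: Bystander: open-ended spanner lying flat along its own x, 170 mm long, under 15 mm high. Origin: its middle, on the bench.

How it is judged:
On the way, in this order (a step that is already met when the one before it is completed fails the run):
1. the cap is unscrewed and lifted clear of the filler neck ((z of cap in the frame of port above 0.01 m or horizontal distance between cap and port above 0.06 m)), for 0.1 s.
2. the cap lies in the tray, let go (x of cap in the frame of tray between -0.034 and 0.034 m and y of cap in the frame of tray between -0.034 and 0.034 m and height (world z) of cap below 0.045 m and contact force between the fingers and cap below 0.1 N and linear speed of cap below 0.03 m/s), for 0.2 s.
At the end, for the whole second after the job is handed in: The cap lies in the tray (its centre within 34 mm of the tray's centre in each tray direction, below 45 mm), the carrier stands flat on the bench, home in the station: filler mouth within 6 mm of the nozzle's axis and carrier square to the station within 0.04 rad; all released and at rest (all of step 2 and horizontal distance between port and nozzle below 0.006 m and angle between the y axis of carrier and the y axis of station, either way round below 0.04 rad and height (world z) of carrier below 0.004 m and angle between carrier's own z axis and vertical below 0.04 rad and linear speed of carrier below 0.01 m/s and contact force between the fingers and carrier below 0.1 N); the robot touches nothing.
It fails at once if the carrier is moved along (over 60 mm) with the cap still on its neck (distance of carrier from where it was at the start of the episode above 0.06 m and distance between cap and port below 0.035 m).
It fails at once if the carrier is lifted (over 12 mm) or tipped (over 0.12 rad) (height (world z) of carrier above 0.012 m or angle between carrier's own z axis and vertical above 0.12 rad).
It fails at once if the cap is let go in mid-air instead of being set down (contact force between the fingers and cap below 0.05 N and height (world z) of cap above 0.06 m and horizontal distance between cap and port above 0.06 m).
It fails at once if a bystander is shifted by over 25 mm or knocked over, or the tray is shifted by over 40 mm (distance of tray from where it was at the start of the episode above 0.04 m or distance of any of gear_bin, motor, driver, jar, spanner from where it was at the start of the episode above 0.025 m or angle between any of gear_bin, motor, driver, jar, spanner's own z axis and vertical above 0.5 rad).
It also fails if it takes over 72 s, if anything falls off the work surface, if the arm or the gripper's body presses on something with over 40 N, if the wrist force passes 120 N, or if a joint passes its speed limit or range.

## Working session

There is one attempt and no reset: what is moved stays moved. The work goes in short steps, Python scripts to look and compute and a shell command to move; the robot and the scene stay as the last step left them, time stands still between calls to the robot, and variables do not carry over. Pictures are saved under pics/ and viewed, at most 10 in all, crops included, and the job is handed in when it is done.

```bash
ls; mkdir -p pics; python3 - <<'E'
from station import ctrl
import cv2,numpy as np
o=ctrl.get_obs();print(o)
for n in("top","side"):
    c=ctrl.calibration(n);print(n,c)
    cv2.imwrite(f"pics/{n}0.png",ctrl.snapshot(n)[:,:,::-1])
E
```

```text
pics
shift.py
station.py
{'time': 0.0, 'joint_pos': array([-1.24762933,  0.33286798, -0.0646748 ,  1.46096339,  0.0215783 ,
        1.34989701, -0.08851603]), 'qd': array([-5.16650763e-04,  9.10112700e-05,  1.84510169e-03, -1.17807307e-03,
        1.84414004e-03,  2.04770313e-03, -2.07523471e-04]), 'tau': array([-6.13791872e-04, -6.23245668e+01,  2.45575811e-02, -3.89895201e+01,
       -6.12824271e-02,  3.96584999e-02,  1.39805738e-04]), 'ee_pos': array([0.21170887, 0.58765022, 0.23574575]), 'orientation': array([-9.68259337e-05,  1.72034943e-01,  9.85090584e-01, -7.14134635e-04]), 'contact_force': array([-0.45046589, -0.16697054, -0.77063953]), 'moment': array([0.0428023 , 0.01478986, 0.00017837]), 'grip_force': 0.0, 'grip_width': 0.08683894275023107}
top {'fx': 471.4565648494182, 'fy': 471.4565648494182, 'cx': 274.1584541848641, 'cy': 211.96641702975796, 'R': array([[ 0.00453975, -0.99953844, -0.03003822],
       [-0.99837539, -0.00282424, -0.05690874],
       [ 0.05679764,  0.03024777, -0.9979274 ]]), 't': array([0.01945637, 0.55862127, 1.08387508])}
side {'fx': 493.48972720731473, 'fy': 493.48972720731473, 'cx': 274.48369765343153, 'cy': 213.58161115977776, 'R': array([[ 0.75331721, -0.65754881,  0.0119476 ],
       [-0.4106049 , -0.48444308, -0.77247558],
       [ 0.51372833,  0.5770134 , -0.63493207]]), 't': array([-0.43375508,  0.33068783,  0.95417511])}
```

View pics/top0.png

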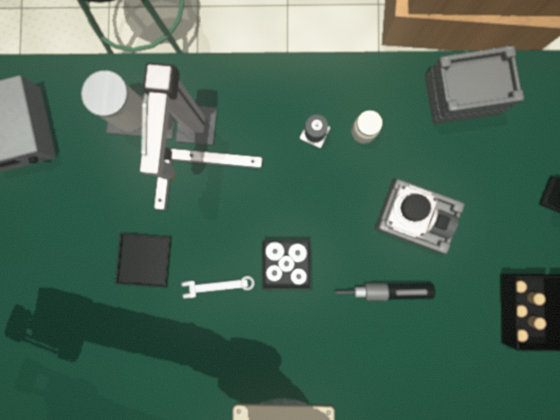

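View pics/side0.png

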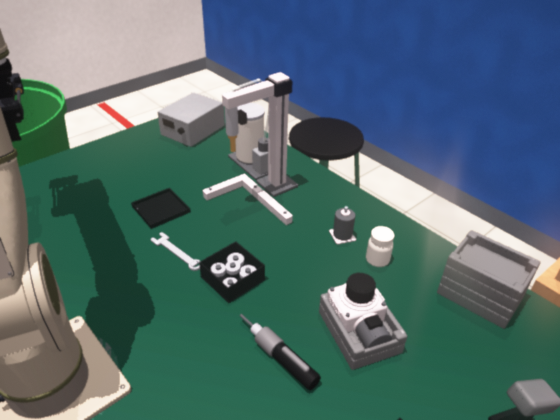

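The top view shows the tray at about (144,260), the gear bin at (287,263), the carrier at (422,215) with its cap at (416,207), the rail from (170,153) to (262,162), and the end stop from (165,165) to (160,208). The motor (316,128) and the jar (367,127) are on the far side.

```bash
cat > h.py <<'E'
import numpy as np,cv2
from station import ctrl
def cast(c,uv,z):
    uv=np.atleast_2d(np.array(uv,float)); R=np.array(c["R"]);t=np.array(c["t"])
    d=np.c_[(uv[:,0]-c["cx"])/c["fx"],(uv[:,1]-c["cy"])/c["fy"],np.ones(len(uv))]@R
    C=-R.T@t; s=(z-C[2])/d[:,2]
    return C+d*s[:,None]
def proj(c,X):
    q=np.atleast_2d(X)@np.array(c["R"]).T+np.array(c["t"])
    return np.c_[q[:,0]/q[:,2]*c["fx"]+c["cx"],q[:,1]/q[:,2]*c["fy"]+c["cy"]]
def tocap(o): pass
E
python3 - <<'E'
from h import *
im=cv2.imread("pics/top0.png")
a=im[165:265,365:475];b=im[55:215,85:275]
c=im[225:295,110:180]
for x,n,s in((a,'car',5),(b,'sta',4),(c,'tray',5)):
    cv2.imwrite(f"pics/c_{n}.png",cv2.resize(x,None,fx=s,fy=s,interpolation=cv2.INTER_CUBIC))
s=im.astype(int);print(s[250,143],s[185,400],s[205,416],s[155,200],s[300,200],s[240,120:128].tolist())
E
```

```text
[59 63 60] [155 161 165] [67 70 69] [160 164 168] [73 93 45] [[49, 55, 46], [38, 42, 38], [41, 45, 39], [53, 55, 52], [57, 59, 54], [57, 61, 58], [59, 64, 59], [57, 60, 54]]
```

View pics/c_car.png

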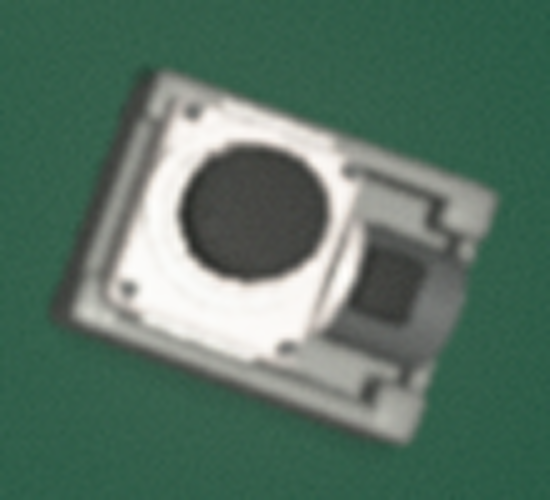

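View pics/c_sta.png

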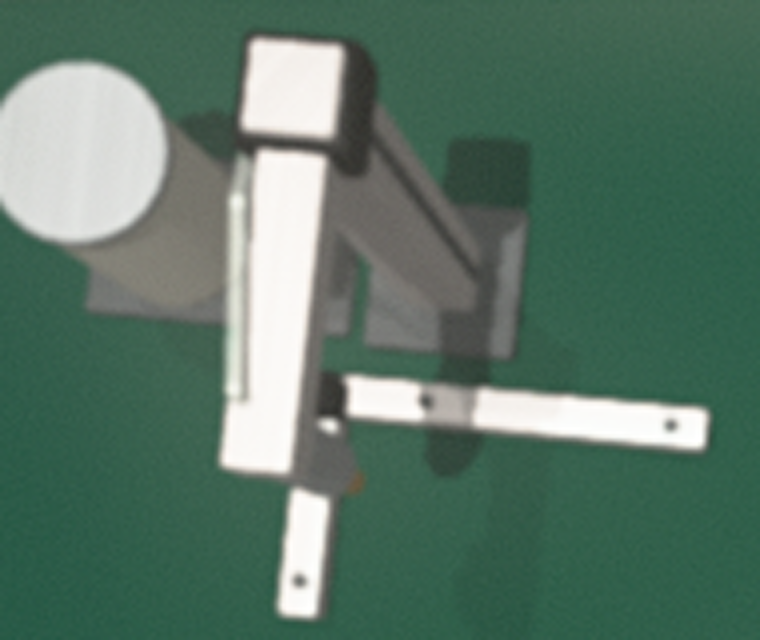

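```bash
cat > m.py <<'E'
from h import *
c=ctrl.calibration("top")
P=lambda x,s,off:(np.array(x,float)+.5)/s-.5+np.array(off)
np.set_printoptions(precision=4,suppress=True)
f=cast(c,P([(158,70),(497,193),(410,443),(73,321)],5,(365,165)),.06)[:,:2]
print("foam",f,f.mean(0),[np.linalg.norm(f[i]-f[(i+1)%4]) for i in range(4)])
a=f[0]-f[1]+f[3]-f[2]; a/=np.linalg.norm(a); th=np.arctan2(-a[0],a[1]);print("carrier y dir",a,"yaw",th)
im=cv2.imread("pics/top0.png")
hsv=cv2.cvtColor(im,cv2.COLOR_BGR2HSV)
g=cv2.cvtColor(im,cv2.COLOR_BGR2GRAY)
m=((g<110)*255).astype(np.uint8)[185:230,395:437]
cs=cv2.findContours(m,cv2.RETR_EXTERNAL,cv2.CHAIN_APPROX_NONE)[0];k=max(cs,key=cv2.contourArea)
(u,v),r=cv2.minEnclosingCircle(k);A=cv2.contourArea(k)
cap=cast(c,[(u+395,v+185)],.122)[0];print("cap px",u+395,v+185,r,"world",cap[:2],"r mm",np.sqrt(A/np.pi)+.5)
Rz=np.array([[np.cos(th),-np.sin(th)],[np.sin(th),np.cos(th)]])
print("cap from foam",f.mean(0)+Rz@[.005,.030])
# station
q=lambda pts:cast(c,P(pts,4,(85,55)),.025)[:,:2]
ri=q([(345,412),(420,419),(560,434),(708,450)]);ei=q([(338,492),(330,555),(323,617)]);ro=q([(345,375),(708,408)]);eo=q([(293,488),(278,614)])
print("rail in",ri,"out",ro,"\nstop in",ei,"out",eo)
# tray
w=((hsv[...,1]<55)&(g<75)).astype(np.uint8)*255
w[:230]=0;w[292:]=0;w[:,:112]=0;w[:,176:]=0
k=max(cv2.findContours(w,cv2.RETR_EXTERNAL,cv2.CHAIN_APPROX_NONE)[0],key=cv2.contourArea)
rc=cv2.minAreaRect(k);b=cv2.boxPoints(rc);t=cast(c,b,.014)[:,:2]
print("tray",rc,t,t.mean(0),[np.linalg.norm(t[i]-t[(i+1)%4]) for i in range(4)])
for n,p,z in(("motor",(316,124),.096),("jar",(369,121),.085),("driver tip",(336,291),.02),("driver end",(434,291),.03),("driver side",(400,283),.04),("bin c",(287,263),.05),("spann ring",(248,283),.01)):print(n,cast(c,[p],z)[0,:2])
E
python3 m.py
```

```text
foam [[ 0.6314 -0.252 ]
 [ 0.5767 -0.4006]
 [ 0.4661 -0.3606]
 [ 0.5193 -0.2134]] [ 0.5484 -0.3066] [np.float64(0.15833271723769668), np.float64(0.11762109543703403), np.float64(0.15657779379986952), np.float64(0.11860675560750891)]
carrier y dir [0.3427 0.9394] yaw -0.3497944632773891
cap px 415.3255805969238 207.53875923156738 14.408086776733398 world [ 0.5626 -0.2769] r mm 13.993452297211721
cap from foam [ 0.5633 -0.2802]
rail in [[0.685  0.2642]
 [0.6809 0.2199]
 [0.672  0.1375]
 [0.6626 0.0509]] out [[0.7069 0.2646]
 [0.6872 0.0511]] 
stop in [[0.6378 0.2675]
 [0.6008 0.2716]
 [0.5645 0.275 ]] out [[0.6402 0.2941]
 [0.5662 0.3015]]
tray ((142.78050231933594, 259.5244140625), (50.678321838378906, 50.3751220703125), 4.969740867614746) [[0.3924 0.3929]
 [0.5098 0.3853]
 [0.5    0.2654]
 [0.3831 0.2736]] [0.4463 0.3293] [np.float64(0.11770620735234279), np.float64(0.12034613734188353), np.float64(0.11725540758846881), np.float64(0.11964388523723066)]
motor [ 0.7464 -0.0713]
jar [ 0.7555 -0.1882]
driver tip [ 0.3771 -0.1214]
driver end [ 0.3799 -0.341 ]
driver side [ 0.3982 -0.2626]
bin c [ 0.4419 -0.0089]
spann ring [0.3929 0.0819]
```

View pics/c_tray.png

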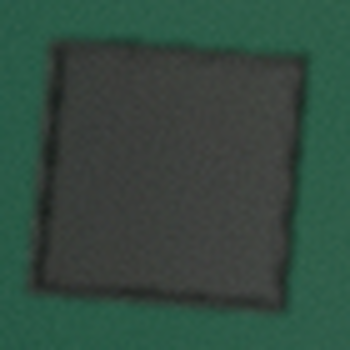

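Measured: the station is at about (0.616, 0.190) with yaw -0.104, the cap at (0.563, -0.278), and the tray centre at (0.446, 0.329). The carrier yaw is -0.35, and the sizes match those given. I'm moving above the cap at the present height.

```bash
R='-.0208 -.0232 0 0'
python3 shift.py '-.0208 -.0232 0 0;-.0208 -.0232 0 0;-.0208 -.0232 0 0;-.0208 -.0232 0 0;-.0208 -.0232 0 0;-.0208 -.0232 0 0;-.0208 -.0232 0 0;-.0208 -.0232 0 0;-.0208 -.0232 0 0;-.0208 -.0232 0 0' 0.087
python3 shift.py '-.0208 -.0232 0 0;-.0208 -.0232 0 0;-.0208 -.0232 0 0;-.0208 -.0232 0 0;-.0208 -.0232 0 0;-.0208 -.0232 0 0;-.0208 -.0232 0 0;-.0208 -.0232 0 0;-.0208 -.0232 0 0;-.0208 -.0232 0 0'
python3 shift.py '-.0208 -.0232 0 0;-.0208 -.0232 0 0;-.0208 -.0232 0 0;-.0208 -.0232 0 0;-.0208 -.0232 0 0;-.0208 -.0232 0 0;-.0208 -.0232 0 0;-.0208 -.0232 0 0;-.0208 -.0232 0 0;-.0208 -.0232 0 0'
python3 shift.py '0 0 0 .12;0 0 0 .12;0 0 0 .12;0 0 0 .12;0 0 0 .12;0 0 0 .12;0 0 0 .12;0 0 0 .12;0 0 0 .12;0 0 0 .12'
python3 -c "
from station import ctrl;print(ctrl.get_obs()['joint_pos'])"
```

```text
time: 0.93
ee_pos: [0.3291, 0.2976, 0.2363]
orientation: [-0.0, 0.172, 0.985, -0.0]
contact_force: [1.0, 0.2, 0.4]
grip_width: 0.0864
grip_force: 0.0
time: 1.77
ee_pos: [0.446, 0.0089, 0.2364]
orientation: [-0.0, 0.172, 0.985, 0.0]
contact_force: [1.1, 0.1, 0.0]
grip_width: 0.0868
grip_force: 0.0
time: 2.6
ee_pos: [0.5634, -0.2794, 0.2359]
orientation: [-0.0, 0.172, 0.985, 0.0]
contact_force: [1.0, -0.2, 0.6]
grip_width: 0.0868
grip_force: 0.0
time: 3.43
ee_pos: [0.5629, -0.2781, 0.2362]
orientation: [-0.0, 0.7, 0.714, -0.0]
contact_force: [0.1, 0.6, 0.5]
grip_width: 0.0872
grip_force: 0.0
[-0.34920671  0.50050948  1.03463886  1.49549802 -0.43252448  1.39205413
  0.72772155]
```

```bash

python3 shift.py '0 0 0 .12;0 0 0 .12;0 0 0 .12;0 0 0 .12;0 0 0 .12;0 0 0 .12;0 0 0 .12;0 0 0 .12;0 0 0 .12;0 0 0 .12'
python3 - <<'E'
from h import *
np.set_printoptions(precision=4,suppress=True)
o=ctrl.get_obs();print(o['joint_pos'])
c=ctrl.calibration("wrist");im=ctrl.snapshot("wrist")[:,:,::-1].copy();print(c['t'],proj(c,[.563,-.278,.122]))
cv2.imwrite("pics/w1.png",im)
E
```

```text
time: 4.27
ee_pos: [0.563, -0.278, 0.2361]
orientation: [-0.0, 0.981, 0.194, -0.0]
contact_force: [-0.1, 0.2, -1.0]
grip_width: 0.0873
grip_force: 0.0
[-0.451   0.6379  1.2706  1.4995 -0.6097  1.4528 -0.3461]
[-0.4703  0.3658  0.5054] [[278.9961 213.5796]]
```

View pics/w1.png

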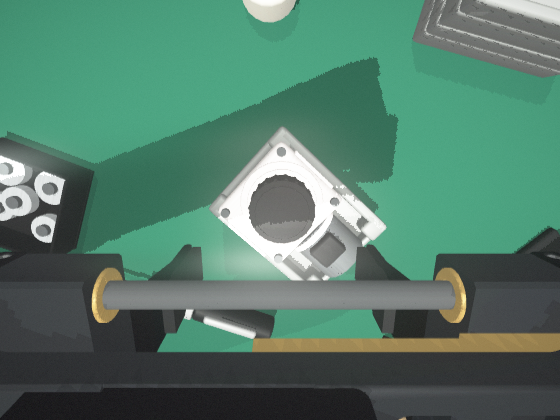

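The wrist view shows the cap as a dark disc, about x 248–316 and y 175–243. I'm measuring its centre.

```bash
python3 - <<'E'
from h import *
np.set_printoptions(precision=4,suppress=True)
im=cv2.imread("pics/w1.png");c=ctrl.calibration("wrist");g=im.max(2)
m=((g<135)*255).astype(np.uint8)[168:250,240:322]
m=cv2.morphologyEx(m,cv2.MORPH_OPEN,np.ones((7,7)))
k=max(cv2.findContours(m,cv2.RETR_EXTERNAL,cv2.CHAIN_APPROX_NONE)[0],key=cv2.contourArea)
(x,y),r=cv2.minEnclosingCircle(k);e=cv2.fitEllipse(k);print((x+240,y+168),r,e,cast(c,[(x+240,y+168),(e[0][0]+240,e[0][1]+168)],.122),c['fx'])
o=ctrl.get_obs();print(c['R'])
E
```

```text
(281.4186782836914, 207.74474716186523) 33.61098861694336 ((41.05186462402344, 33.23990249633789), (49.796138763427734, 68.650146484375), 84.809814453125) [[ 0.5687 -0.2779  0.122 ]
 [ 0.574  -0.2754  0.122 ]] 312.2095938511005
[[ 0.3714 -0.9285 -0.0015]
 [-0.8925 -0.3575  0.2752]
 [-0.2561 -0.1008 -0.9614]]
```

```bash

python3 shift.py '0 0 .025 0;0 0 .025 0;0 0 .025 0;0 0 .02 0;0 0 .015 0;0 0 .01 0;0 0 .008 0;0 0 0 0;0 0 0 0'
python3 shift.py '0 0 0 0;0 0 0 0;0 0 0 0;0 0 0 0;0 0 0 0;0 0 0 0' 0.04
```

```text
time: 5.07
ee_pos: [0.5632, -0.2785, 0.109]
orientation: [0.0, 0.98, 0.197, 0.0]
contact_force: [0.5, 0.3, 0.3]
grip_width: 0.0871
grip_force: 0.0
time: 5.57
ee_pos: [0.5633, -0.2789, 0.1089]
orientation: [0.001, 0.98, 0.197, 0.0]
contact_force: [1.3, -1.8, 0.9]
grip_width: 0.0576
grip_force: 30.0
```

```bash

python3 shift.py '0 0 -.0004 -.12;0 0 -.0004 -.12;0 0 -.0004 -.12;0 0 -.0004 -.12;0 0 -.0004 -.12;0 0 -.0004 -.12;0 0 -.0004 -.12;0 0 -.0004 -.12;0 0 -.0004 -.12;0 0 -.0004 -.12'
python3 shift.py '0 0 -.0004 -.12;0 0 -.0004 -.12;0 0 -.0004 -.12;0 0 -.0004 -.12;0 0 -.0004 -.12;0 0 -.0004 -.12;0 0 -.0004 -.12;0 0 -.0004 -.12;0 0 -.0004 -.12;0 0 -.0004 -.12'
python3 shift.py '0 0 -.0004 -.12;0 0 -.0004 -.12;0 0 0 0'
python3 -c "
from station import ctrl;o=ctrl.get_obs();print(o['joint_pos'],o['moment'])"
```

```text
time: 6.4
ee_pos: [0.5633, -0.2793, 0.1129]
orientation: [0.001, 0.696, 0.718, -0.0]
contact_force: [2.8, -3.3, -1.4]
grip_width: 0.0581
grip_force: 30.0
time: 7.23
ee_pos: [0.5638, -0.2789, 0.117]
orientation: [0.001, 0.169, 0.986, -0.0]
contact_force: [4.2, -2.6, -1.4]
grip_width: 0.0578
grip_force: 30.0
time: 7.48
ee_pos: [0.5638, -0.2783, 0.1178]
orientation: [0.001, 0.05, 0.999, 0.0]
contact_force: [4.0, -0.7, -0.4]
grip_width: 0.0575
grip_force: 30.1
[-0.07594782  0.47883468  0.60623313  1.62031256 -0.29497192  1.13332224
  2.07392187] [-0.00511466 -0.99562599  0.03588112]
```

```bash

python3 shift.py '0 0 -.002 0;0 0 -.002 0;0 0 -.002 0;0 0 0 0'
python3 - <<'E'
from h import *
cv2.imwrite("pics/s1.png",cv2.resize(ctrl.snapshot("side")[200:400,270:450,::-1],None,fx=3,fy=3))
E
```

```text
time: 7.82
ee_pos: [0.5634, -0.2784, 0.1238]
orientation: [0.0, 0.054, 0.999, -0.0]
contact_force: [4.4, -0.6, -0.9]
grip_width: 0.0577
grip_force: 30.1
```

View pics/s1.png

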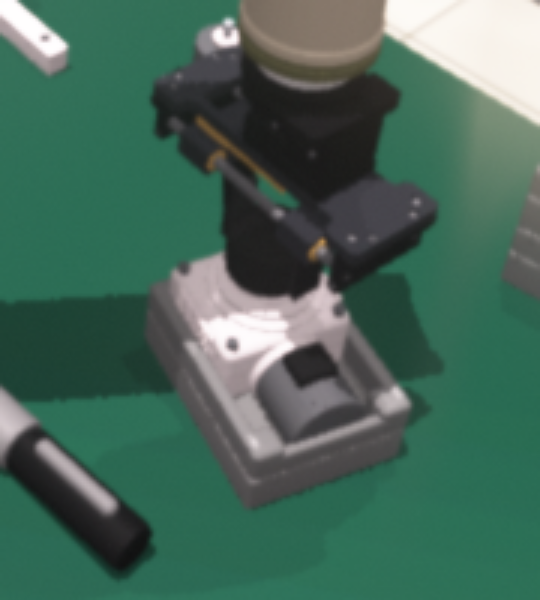

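The picture shows the cap in the fingers, clear of the flange. The force is near zero, so it is free. I'm lifting it and carrying it to the tray on the robot's side of the nozzle arm.

```bash

python3 shift.py '0 0 -.01 0;0 0 -.02 0;0 0 -.03 0;0 0 -.03 0;0 0 0 0'
python3 shift.py '.0168 .0312 0 0;.0168 .0312 0 0;.0168 .0312 0 0;.0168 .0312 0 0;.0168 .0312 0 0;.0168 .0312 0 0;.0168 .0312 0 0;.0168 .0312 0 0;.0168 .0312 0 0;.0168 .0312 0 0'
python3 shift.py '.0014 .0279 0 0;.0014 .0279 0 0;.0014 .0279 0 0;.0014 .0279 0 0;.0014 .0279 0 0;.0014 .0279 0 0;.0014 .0279 0 0;.0014 .0279 0 0;.0014 .0279 0 0;.0014 .0279 0 0'
python3 shift.py '0 0 0 0;0 0 0 0'
python3 - <<'E'
from h import *
print(ctrl.get_obs()['joint_pos'])
cv2.imwrite("pics/t1.png",cv2.resize(ctrl.snapshot("top")[:,:,::-1],None,fx=1.4,fy=1.4))
E
```

```text
time: 8.28
ee_pos: [0.5641, -0.2799, 0.2197]
orientation: [0.003, 0.054, 0.999, -0.001]
contact_force: [0.6, -1.1, 0.5]
grip_width: 0.0577
grip_force: 30.1
time: 9.12
ee_pos: [0.4274, 0.0505, 0.2136]
orientation: [-0.0, 0.053, 0.999, -0.0]
contact_force: [1.2, 0.8, -0.6]
grip_width: 0.0578
grip_force: 30.1
time: 9.95
ee_pos: [0.4441, 0.3292, 0.2134]
orientation: [-0.0, 0.053, 0.999, -0.001]
contact_force: [0.4, -0.3, 0.1]
grip_width: 0.0573
grip_force: 30.1
time: 10.12
ee_pos: [0.4437, 0.3293, 0.2129]
orientation: [-0.001, 0.052, 0.999, -0.001]
contact_force: [0.7, -0.9, -0.6]
grip_width: 0.0577
grip_force: 30.1
[-0.85285005  0.18567045  0.14885909  1.69603255 -0.02827571  1.26387994
  0.76866616]
```

View pics/t1.png

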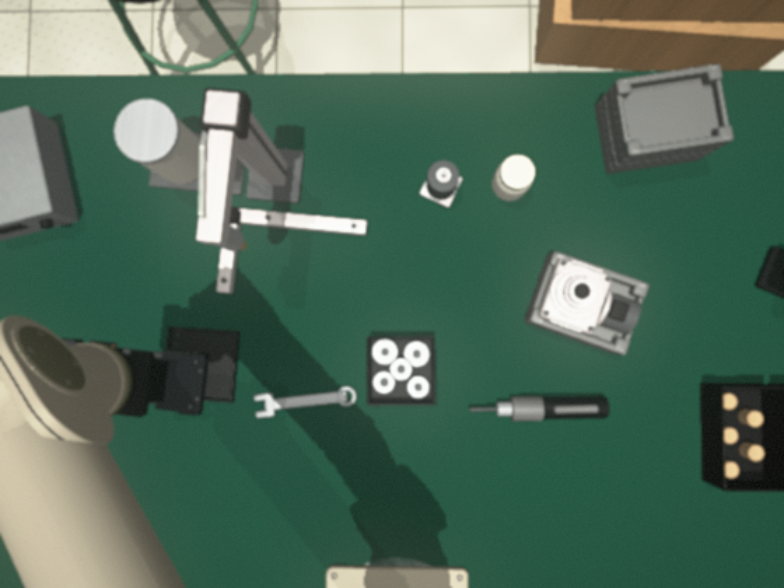

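The neck is open, the cap is held over the tray, and the carrier has not moved. I'm lowering it.

```bash

python3 shift.py '-.0025 0 .03 0;0 0 .03 0;0 0 .03 0;0 0 .03 0;0 0 .025 0;0 0 .02 0;0 0 .01 0;0 0 .005 0;0 0 0 0'
python3 shift.py '0 0 .002 0;0 0 .002 0;0 0 .002 0;0 0 0 0'
```

```text
time: 10.92
ee_pos: [0.447, 0.3275, 0.0332]
orientation: [-0.0, 0.053, 0.999, -0.0]
contact_force: [0.1, -1.0, -1.0]
grip_width: 0.0571
grip_force: 30.1
time: 11.25
ee_pos: [0.4471, 0.3285, 0.0277]
orientation: [0.0, 0.053, 0.999, 0.0]
contact_force: [0.1, -0.3, -0.9]
grip_width: 0.0578
grip_force: 30.1
```

```bash

python3 shift.py '0 0 .001 0;0 0 .001 0;0 0 .001 0;0 0 0 0'
python3 shift.py '0 0 .001 0;0 0 0 0'
```

```text
time: 11.58
ee_pos: [0.4468, 0.3284, 0.0242]
orientation: [-0.0, 0.053, 0.999, -0.0]
contact_force: [-0.6, 0.2, 0.4]
grip_width: 0.0576
grip_force: 30.1
time: 11.75
ee_pos: [0.4468, 0.3283, 0.0232]
orientation: [-0.0, 0.053, 0.999, -0.0]
contact_force: [-0.2, -0.1, -0.4]
grip_width: 0.0579
grip_force: 30.1
```

```bash

python3 shift.py '0 0 .001 0;0 0 0 0'
python3 shift.py '0 0 .001 0;0 0 0 0'
```

```text
time: 11.92
ee_pos: [0.447, 0.3285, 0.0227]
orientation: [0.0, 0.053, 0.999, 0.0]
contact_force: [-2.5, -0.7, 4.9]
grip_width: 0.0579
grip_force: 30.1
time: 12.08
ee_pos: [0.447, 0.3285, 0.0226]
orientation: [-0.0, 0.053, 0.999, 0.0]
contact_force: [-6.6, -4.0, 15.6]
grip_width: 0.0578
grip_force: 30.1
```

Contact with the tray floor. I'll open partly so the fingers stay inside the walls, then lift straight up.

```bash

python3 shift.py '0 0 -.001 0;0 0 0 0;0 0 0 0;0 0 0 0' 0.07
python3 shift.py '0 0 -.01 0;0 0 -.02 0;0 0 -.03 0;0 0 -.035 0;0 0 -.04 0;0 0 -.04 0;0 0 -.015 0;0 0 0 0'
python3 - <<'E'
from h import *
print(ctrl.get_obs()['joint_pos'])
w=ctrl.snapshot("wrist")[:,:,::-1];s=ctrl.snapshot("side")[:,:,::-1]
cv2.imwrite("pics/w2.png",np.hstack([cv2.resize(w,(400,300)),cv2.resize(s,(400,300))]))
E
```

```text
time: 12.42
ee_pos: [0.4469, 0.3284, 0.0222]
orientation: [-0.0, 0.053, 0.999, 0.0]
contact_force: [-0.2, -0.1, -0.1]
grip_width: 0.0691
grip_force: 0.0
time: 13.08
ee_pos: [0.4486, 0.3296, 0.2179]
orientation: [0.003, 0.053, 0.999, 0.003]
contact_force: [-1.1, 0.2, -0.3]
grip_width: 0.0699
grip_force: 0.0
[-0.85092444  0.18386584  0.15340149  1.68762337 -0.02980292  1.26422797
  0.77345016]
```

View pics/w2.png

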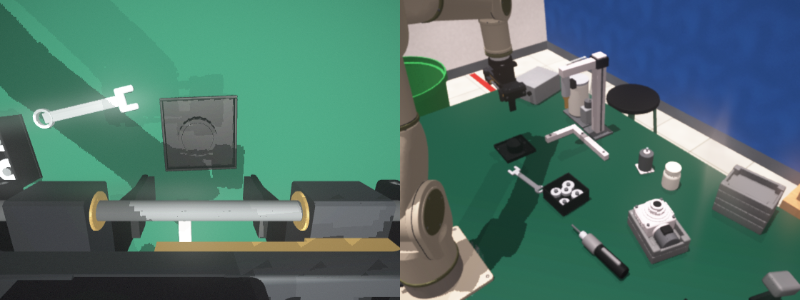

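The cap lies centred in the tray. Now I'm re-measuring the carrier by mask and comparing it with the first picture.

```bash
cat > car.py <<'E'
from h import *
def car(im,x0=350,x1=490,y0=165,y1=270):
    c=ctrl.calibration("top");hsv=cv2.cvtColor(im,cv2.COLOR_BGR2HSV)
    m=((hsv[...,1]<60)&(hsv[...,2]>118)).astype(np.uint8)*255
    k=np.zeros_like(m);k[y0:y1,x0:x1]=m[y0:y1,x0:x1]
    k=cv2.morphologyEx(k,cv2.MORPH_OPEN,np.ones((3,3)))
    h=max(cv2.findContours(k,cv2.RETR_EXTERNAL,cv2.CHAIN_APPROX_NONE)[0],key=cv2.contourArea)
    b=cv2.boxPoints(cv2.minAreaRect(h));P=cast(c,b,.06)[:,:2]
    e=[P[(i+1)%4]-P[i] for i in range(4)];L=[np.linalg.norm(x) for x in e]
    a=e[int(np.argmax(L))];a=a/np.linalg.norm(a);a=a*np.sign(a[1])
    print("centre",P.mean(0),"sizes",L[:2],"yaw",np.arctan2(-a[0],a[1]))
E
python3 - <<'E'
from car import *
np.set_printoptions(precision=4,suppress=True)
car(cv2.imread("pics/top0.png"))
im=ctrl.snapshot("top")[:,:,::-1].copy();cv2.imwrite("pics/t2.png",im);car(im)
E
```

```text
centre [ 0.5489 -0.3062] sizes [np.float64(0.11989958690160138), np.float64(0.1601708768199135)] yaw -0.353620754596151
centre [ 0.5486 -0.3048] sizes [np.float64(0.12029708584350571), np.float64(0.16012299960152626)] yaw -0.3424772253887261
```

```bash

python3 shift.py '-.007 -.0366 0 0;-.007 -.0366 0 0;-.007 -.0366 0 0;-.007 -.0366 0 0;-.007 -.0366 0 0;-.007 -.0366 0 0;-.007 -.0366 0 0;-.007 -.0366 0 0;-.007 -.0366 0 0;-.007 -.0366 0 0' 0.087
python3 shift.py '-.007 -.0366 0 0;-.007 -.0366 0 0;-.007 -.0366 0 0;-.007 -.0366 0 0;-.007 -.0366 0 0;-.007 -.0366 0 0;-.007 -.0366 0 0;-.007 -.0366 0 0;-.007 -.0366 0 0;-.007 -.0366 0 0'
python3 shift.py '0 0 0 .12;0 0 0 .12;0 0 0 .12;0 0 0 .12;0 0 0 .12;0 0 0 .12;0 0 0 .12;0 0 0 .12'
python3 shift.py '0 0 0 .12;0 0 0 .12;0 0 0 .12;0 0 0 .12;0 0 0 .12;0 0 0 .12;0 0 0 .12;0 0 0 0'
python3 -c "
from station import ctrl;import numpy as np;o=ctrl.get_obs();q=o['orientation'];print(o['joint_pos'],o['ee_pos'],'yaz',2*np.arctan2(q[2],q[1])-np.pi/2)"
```

```text
time: 14.07
ee_pos: [0.4768, -0.0448, 0.2111]
orientation: [-0.001, 0.053, 0.999, -0.0]
contact_force: [1.0, 0.4, -0.1]
grip_width: 0.0872
grip_force: 0.0
time: 14.9
ee_pos: [0.5083, -0.4155, 0.2103]
orientation: [-0.001, 0.053, 0.999, 0.001]
contact_force: [1.6, 0.2, 0.8]
grip_width: 0.0865
grip_force: 0.0
time: 15.57
ee_pos: [0.5082, -0.4139, 0.2106]
orientation: [-0.001, 0.511, 0.86, -0.0]
contact_force: [-0.7, -0.0, -0.2]
grip_width: 0.0871
grip_force: 0.0
time: 16.23
ee_pos: [0.5083, -0.4138, 0.2106]
orientation: [-0.001, 0.817, 0.577, -0.001]
contact_force: [0.1, -0.1, -0.2]
grip_width: 0.0867
grip_force: 0.0
[-0.09840097  0.62558125  1.08084269  1.44844031 -0.55059789  1.39758694
  0.65639814] [ 0.50832959 -0.41381696  0.21057494] yaz -0.3409490602595371
```

```bash

python3 shift.py '0 0 .035 0;0 0 .035 0;0 0 .035 0;0 0 .03 0;0 0 .02 0;0 0 .01 0;0 0 0 0'
python3 shift.py '.01 0 0 0;.006 0 0 0;.003 0 0 0;.003 0 0 0;.003 0 0 0;0 0 0 0'
```

```text
time: 16.82
ee_pos: [0.5075, -0.4132, 0.0445]
orientation: [-0.002, 0.814, 0.58, -0.001]
contact_force: [-0.5, -0.0, 0.4]
grip_width: 0.0873
grip_force: 0.0
time: 17.32
ee_pos: [0.5176, -0.3905, 0.048]
orientation: [0.001, 0.815, 0.58, 0.0]
contact_force: [0.2, 0.4, -0.0]
grip_width: 0.0872
grip_force: 0.0
```

```bash

python3 shift.py '.005 0 0 0;.005 0 0 0;0 0 0 0'
python3 - <<'E'
from car import *
np.set_printoptions(precision=4,suppress=True)
im=ctrl.snapshot("top")[:,:,::-1].copy();cv2.imwrite("pics/t3.png",im)
print(ctrl.get_obs()['ee_pos']);car(im)
s=ctrl.snapshot("side")[:,:,::-1];w=ctrl.snapshot("wrist")[:,:,::-1]
cv2.imwrite("pics/x3.png",np.hstack([cv2.resize(s[200:420,250:530],(400,314)),cv2.resize(im[130:350,280:560],(400,314))]))
E
```

```text
time: 17.57
ee_pos: [0.5199, -0.3822, 0.0479]
orientation: [0.001, 0.815, 0.579, -0.001]
contact_force: [-1.7, -4.3, 2.1]
grip_width: 0.0872
grip_force: 1.8
[ 0.5199 -0.3822  0.0479]
centre [ 0.5622 -0.276 ] sizes [np.float64(0.11116234693595388), np.float64(0.11002819159652873)] yaw 1.2443350814256136
```

View pics/x3.png

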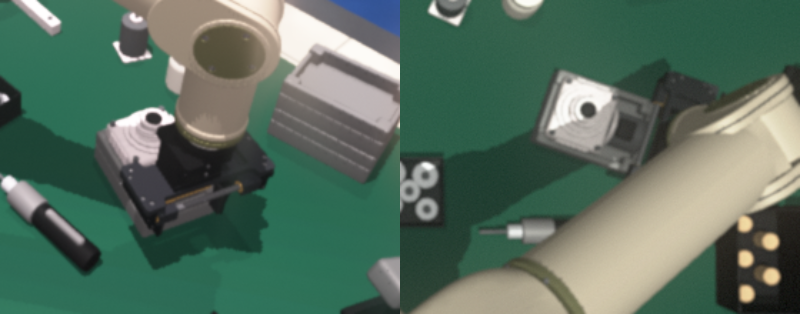

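Contact is felt on the back face at about 4.6 N, roughly sliding friction. I'm pushing along an arc while turning anticlockwise.

```bash

python3 shift.py '.01 0 0 -.0096;.01 0 0 -.0096;.01 0 0 -.0096;.01 0 0 -.0096;.01 0 0 -.0096;.01 0 0 -.0096;.01 0 0 -.0096;.01 0 0 -.0096;.01 0 0 -.0096;.01 0 0 -.0096'
python3 - <<'E'
from car import *
np.set_printoptions(precision=4,suppress=True)
im=ctrl.snapshot("top")[:,:,::-1].copy();cv2.imwrite("pics/t4.png",im)
o=ctrl.get_obs();print(o['joint_pos'])
c=ctrl.calibration("top")
# bright neck/gear-case white mask centroid and left foam edge
g=im.min(2);print(im.shape)
cv2.imwrite("pics/x4.png",cv2.resize(im[120:300,240:500],(780,540)))
E
```

```text
time: 18.55
ee_pos: [0.5487, -0.287, 0.0478]
orientation: [0.001, 0.787, 0.617, -0.001]
contact_force: [-1.5, -7.6, 3.2]
grip_width: 0.087
grip_force: 3.9
[-0.3008  0.6961  0.9653  1.7102 -0.6391  1.0829  0.6339]
(420, 560, 3)
```

View pics/x4.png

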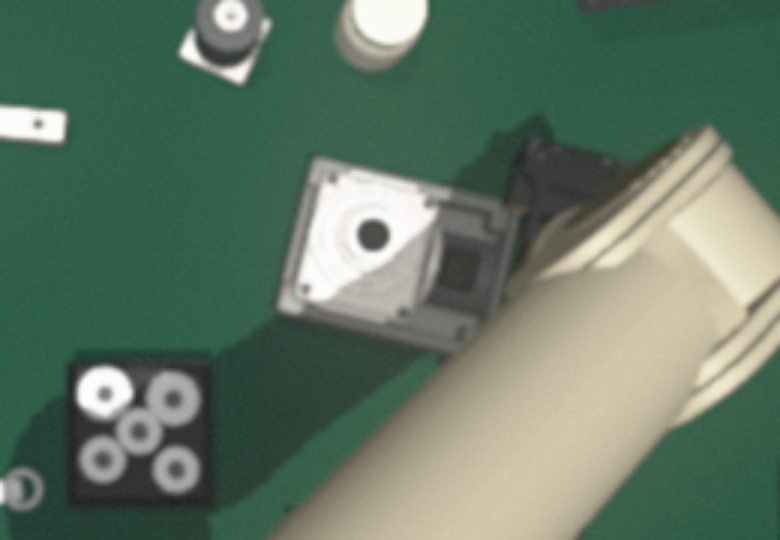

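The view shows the carrier following the fingers, with foam corners at (313,157), (277,312) and (522,207) in the crop and the open filler at (373,235). I've used up my picture allowance, so I'll use numbers only from here.

```bash
cat > pose.py <<'E'
from h import *
np.set_printoptions(precision=4,suppress=True)
S=np.array([.616,.190]);TH=-.104
def rot(t):return np.array([[np.cos(t),-np.sin(t)],[np.sin(t),np.cos(t)]])
def tool():
    o=ctrl.get_obs();q=o['orientation'];y=2*np.arctan2(q[2],q[1])-np.pi/2
    print("tcp",o['ee_pos'],"yaw",y,"in station",rot(TH).T@(o['ee_pos'][:2]-S),"F",o['contact_force']);return y,o['ee_pos']
E
python3 - <<'E'
from pose import *
c=ctrl.calibration("top");P=lambda p:(np.array(p,float)+.5)/3-.5+[240,120]
f=cast(c,P([(313,157),(277,312),(522,207)]),.06)[:,:2];h=cast(c,P([(373,235)]),.113)[0,:2]
print(f,h);d=f[0]-f[2];print("yaw",np.arctan2(-d[0],d[1]),np.linalg.norm(d));x=f[0]-f[1];print(np.arctan2(x[1],x[0]),np.linalg.norm(x))
y,p=tool();print("port in tool",rot(y).T@(h-p[:2]))
E
```

```text
[[ 0.6462 -0.136 ]
 [ 0.5303 -0.1089]
 [ 0.6089 -0.2904]] [ 0.5832 -0.1717]
yaw -0.23716736694285062 0.15880845985150488
-0.22956382533955502 0.11903558075888486
tcp [ 0.5498 -0.2845  0.0476] yaw -0.23696505508078025 in station [-0.0166 -0.4788] F [-3.4109 -5.4097  5.7463]
port in tool [0.0061 0.1174]
```

```bash

python3 shift.py '.01 0 0 -.0133;.01 0 0 -.0133;.01 0 0 -.0133;.01 0 0 -.0133;.01 0 0 -.0133;.01 0 0 -.0133;.01 0 0 -.0133;.01 0 0 -.0133;.01 0 0 -.0133;.01 0 0 -.0133'
python3 shift.py '.01 0 0 0;.01 0 0 0;.01 0 0 0;.01 0 0 0;.01 0 0 0;.01 0 0 0;.01 0 0 0;.01 0 0 0;.01 0 0 0;.01 0 0 0'
cat >> pose.py <<'E'
def port():
    # dark filler bore: dark round blob inside bright case, by mask and contours
    y,p=tool();c=ctrl.calibration("top");im=ctrl.snapshot("top")[:,:,::-1].copy();cv2.imwrite("pics/last.png",im)
    e=p[:2]+rot(y)@[.005,.1175];u,v=proj(c,[*e,.113])[0].round().astype(int)
    r=16;g=cv2.resize(cv2.cvtColor(im,cv2.COLOR_BGR2GRAY)[v-r:v+r,u-r:u+r],None,fx=4,fy=4,interpolation=cv2.INTER_CUBIC)
    m=(g<85).astype(np.uint8)*255
    for k in cv2.findContours(m,cv2.RETR_EXTERNAL,cv2.CHAIN_APPROX_NONE)[0]:
        A=cv2.contourArea(k);(x,w),R=cv2.minEnclosingCircle(k)
        if A>300 and A>.6*np.pi*R*R:
            q=np.array([(x+.5)/4-.5+u-r,(w+.5)/4-.5+v-r]);h=cast(c,[q],.113)[0,:2]
            print("blob r px",R/4,"port",h,"in station",rot(TH).T@(h-S)-[.005,.03],"in tool",rot(y).T@(h-p[:2]))
E
python3 -c "
from pose import *;port()"
```

```text
time: 19.43
ee_pos: [0.5667, -0.1884, 0.0476]
orientation: [0.001, 0.744, 0.668, -0.0]
contact_force: [-0.2, -7.5, 2.8]
grip_width: 0.087
grip_force: 3.5
time: 20.27
ee_pos: [0.5772, -0.0894, 0.0476]
orientation: [0.001, 0.744, 0.668, -0.001]
contact_force: [-1.4, -7.5, 3.5]
grip_width: 0.0871
grip_force: 4.0
tcp [ 0.5772 -0.0894  0.0476] yaw -0.10788807509043785 in station [-0.0096 -0.2819] F [-1.3607 -7.5434  3.4861]
```

```bash
sed -i 's/m=(g<85)/m=(g<np.percentile(g,12))/; s/A>300/A>120/' pose.py
python3 -c "
from pose import *;port()
c=ctrl.calibration('top');y,p=tool();e=p[:2]+rot(y)@[.005,.1175];u,v=proj(c,[*e,.113])[0].round().astype(int)
print(u,v);print(cv2.imread('pics/last.png',0)[v-12:v+13:2,u-16:u+17:2])"
```

```text
tcp [ 0.5777 -0.0867  0.0474] yaw -0.10551118240639279 in station [-0.0093 -0.2792] F [-1.9684 -6.7008  6.7107]
blob r px 6.088703155517578 port [0.5964 0.0322] in station [-0.0081 -0.189 ] in tool [0.006  0.1202]
tcp [ 0.5776 -0.0869  0.0473] yaw -0.10490217216533448 in station [-0.0094 -0.2793] F [-0.5838  0.3428  0.2567]
269 192
[[243 248 249 250 250 250 250 249 250 250 250 250 249 249 246 244 245]
 [243 249 249 250 250 250 248 246 247 247 249 249 249 247 248 247 249]
 [248 250 251 250 249 249 252 253 252 249 250 247 240 249 246 249 245]
 [251 251 251 249 250 252 240 201 203 239 252 252 243 245 249 247 248]
 [249 250 250 248 252 231 119  86  87 120 235 251 245 242 251 249 250]
 [250 251 249 249 251 154  84  87  91  86 172 252 245 250 250 249 250]
 [247 251 249 249 250 141  85  90  91  88 156 251 245 250 250 248 250]
 [250 251 249 249 253 189  87  92  89  92 195 251 246 247 250 248 250]
 [251 251 249 241 250 245 160 108 116 172 247 248 246 245 251 250 250]
 [250 251 251 247 245 249 251 239 244 252 250 247 242 244 250 248 251]
 [250 251 251 251 247 241 240 245 244 243 243 245 244 250 249 250 248]
 [249 249 249 252 249 239 240 241 244 245 241 242 250 250 249 250 247]
 [249 250 249 250 251 250 248 243 243 246 249 251 250 247 250 247 250]]
```

```bash

python3 shift.py '.01 0 0 0;.01 0 0 0;.01 0 0 0;.01 0 0 0;.01 0 0 0;.01 0 0 0;.01 0 0 0;.01 0 0 0;.01 0 0 0;.01 0 0 0'
python3 shift.py '.01 0 0 0;.01 0 0 0;.01 0 0 0;.01 0 0 0;.01 0 0 0;.01 0 0 0;.008 0 0 0;.006 0 0 0;0 0 0 0'
python3 -c "
from pose import *;port()"
```

```text
time: 21.2
ee_pos: [0.5877, 0.01, 0.0473]
orientation: [0.0, 0.744, 0.668, -0.001]
contact_force: [-1.5, -8.3, 2.4]
grip_width: 0.0868
grip_force: 3.8
time: 21.95
ee_pos: [0.5959, 0.085, 0.0473]
orientation: [0.0, 0.744, 0.669, -0.0]
contact_force: [0.1, -1.9, 1.3]
grip_width: 0.0871
grip_force: 0.9
tcp [0.5959 0.085  0.0473] yaw -0.10620670827637779 in station [-0.0091 -0.1065] F [ 0.0782 -1.8665  1.3027]
```

The carrier is about 17 mm short of the stop and 8 mm off the rail. I'm backing off and going round to the near face to push it onto the rail.

```bash

python3 shift.py '-.02 0 0 0;-.02 0 0 0;0 0 -.025 0;0 0 -.025 0;0 -.032 0 0;0 -.032 0 0;0 -.032 0 0'
python3 shift.py '0 0 0 -.12;0 0 0 -.12;0 0 0 -.12;0 0 0 -.12;0 0 0 -.12;0 0 0 -.12;0 0 0 -.12;0 0 0 -.12;0 0 0 -.12;0 0 0 -.12'
python3 shift.py '0 0 0 -.12;0 0 0 -.12;0 0 0 -.12;0 0 0 0'
python3 - <<'E'
from pose import *
from car import car
tool();print(ctrl.get_obs()['joint_pos'])
im=ctrl.snapshot("top")[:,:,::-1].copy();cv2.imwrite("pics/t5.png",im)
c=ctrl.calibration("top");h=S+rot(TH)@[-.003,.013];print(proj(c,[*h,.113]))
u,v=proj(c,[*h,.113])[0].round().astype(int)
print(im.mean(2).astype(int)[v-14:v+15:2,u-16:u+31:2])
E
```

```text
time: 22.58
ee_pos: [0.4948, 0.0559, 0.0969]
orientation: [-0.001, 0.744, 0.669, -0.0]
contact_force: [-0.5, -0.2, 2.0]
grip_width: 0.0872
grip_force: 0.0
time: 23.42
ee_pos: [0.4957, 0.0562, 0.0972]
orientation: [-0.001, 0.233, 0.972, 0.001]
contact_force: [-0.6, -0.1, -0.3]
grip_width: 0.0868
grip_force: 0.0
time: 23.75
ee_pos: [0.4958, 0.056, 0.0972]
orientation: [-0.0, 0.055, 0.998, 0.001]
contact_force: [-0.7, 0.6, -0.5]
grip_width: 0.0871
grip_force: 0.0
tcp [0.4958 0.056  0.0972] yaw 1.4598750685684796 in station [-0.1057 -0.1458] F [-0.6626  0.5593 -0.484 ]
[-0.9553  0.2412  0.8446  1.9856 -0.2147  1.0053  1.4511]
[[188.3139 183.203 ]]
[[ 98 133 215 216 205 176 179 182 183 186 186 193 236 239 232 231 235 233
  183 135 165 133 114 127]
 [101 149 238 247 236 181 182 182 180 188 214 239 241 240 241 239 234 235
  196 143 171 135 103 137]
 [100 123 229 248 244 192 179 181 198 228 237 233 229 241 236 234 234 226
  238 235 213 129 114 166]
 [100 109 232 247 249 222 192 213 239 240 243 238 232 227 240 235 240 236
  239 247 219 123 111 159]
 [ 98 169 246 250 249 248 239 217 206 225 24
[... 367 characters left out ...]
50 250 247 247 231 101  77  80  78 100 222 222 221 233 237 240 227
  247 231 182 230 162  74]
 [177 250 250 246 238 242 184 102  84 105 191 240 207 234 225 241 240 234
  243 222 199 242 157  77]
 [181 249 249 248 244 244 243 231 216 230 243 225 218 221 223 244 235 242
  239 220 221 249 141  77]
 [187 248 248 249 249 242 240 239 238 234 228 226 225 202 239 242 229 243
  238 223 227 247 126  80]
 [199 248 248 249 250 248 241 232 225 224 231 222 222 239 245 242 243 245
  244 217 222 238 107  85]
 [219 248 246 249 249 250 248 238 232 231 232 239 244 243 241 243 244 242
  250 209 213 219  93  80]
 [236 250 248 249 250 247 248 245 244 243 244 243 241 240 242 246 236 246
  249 194 199 206 108  93]]
```

```bash

python3 shift.py '0 .03 0 0;0 .03 0 0;0 .03 0 0;0 .03 0 -.007;0 0 .025 0;0 0 .025 0;0 0 0 0'
python3 shift.py '-.01 0 0 0;-.008 0 0 0;-.006 0 0 0;-.004 0 0 0;-.003 0 0 0;-.003 0 0 0;0 0 0 0'
python3 -c "
from pose import *;tool()"
```

```text
time: 24.38
ee_pos: [0.5073, 0.1747, 0.0435]
orientation: [-0.003, 0.056, 0.998, -0.002]
contact_force: [-1.5, -0.6, -0.2]
grip_width: 0.0869
grip_force: 0.0
time: 24.97
ee_pos: [0.5434, 0.1715, 0.0482]
orientation: [-0.001, 0.055, 0.998, 0.001]
contact_force: [-9.4, 0.3, 7.4]
grip_width: 0.087
grip_force: 4.5
tcp [0.5434 0.1715 0.0482] yaw 1.460278406986102 in station [-0.0703 -0.0259] F [-9.3612  0.265   7.3628]
```

```bash

python3 shift.py '-.0015 0 0 0;0 0 0 0;-.0015 0 0 0;0 0 0 0'
python3 shift.py '-.0015 0 0 0;0 0 0 0'
python3 shift.py '-.0015 0 0 0;0 0 0 0'
python3 -c "
from pose import *;tool()"
```

```text
time: 25.3
ee_pos: [0.5435, 0.1715, 0.048]
orientation: [-0.005, 0.055, 0.998, 0.001]
contact_force: [-24.3, 0.2, 21.1]
grip_width: 0.0871
grip_force: 12.1
time: 25.47
ee_pos: [0.5436, 0.1715, 0.0479]
orientation: [-0.006, 0.055, 0.998, 0.001]
contact_force: [-32.4, 0.4, 26.3]
grip_width: 0.0868
grip_force: 15.8
time: 25.63
ee_pos: [0.5438, 0.1715, 0.0477]
orientation: [-0.008, 0.055, 0.998, 0.001]
contact_force: [-38.6, 0.2, 31.9]
grip_width: 0.0871
grip_force: 19.3
tcp [0.5438 0.1715 0.0477] yaw 1.4613490262769684 in station [-0.0699 -0.0259] F [-38.5635   0.176   31.9212]
```

It's home against the rail. Force rises without advance. I'm going back round to the rear face.

```bash

python3 shift.py '.008 0 0 0;.015 0 0 0;.017 0 0 0;0 0 -.025 0;0 0 -.025 0;0 -.03 0 0;0 -.03 0 0;0 -.03 0 0;0 -.034 0 0;0 0 0 0'
python3 shift.py '0 0 0 .12;0 0 0 .12;0 0 0 .12;0 0 0 .12;0 0 0 .12;0 0 0 .12;0 0 0 .12;0 0 0 .12;0 0 0 .12;0 0 0 .12'
python3 shift.py '0 0 0 .12;0 0 0 .12;0 0 0 .12;0 0 0 .007;0 0 0 0'
python3 -c "
from pose import *;tool()"
```

```text
time: 26.47
ee_pos: [0.4968, 0.0445, 0.0987]
orientation: [0.001, 0.06, 0.998, -0.0]
contact_force: [-0.5, -0.2, 0.3]
grip_width: 0.0871
grip_force: 0.0
time: 27.3
ee_pos: [0.4976, 0.0514, 0.0984]
orientation: [0.0, 0.612, 0.791, 0.001]
contact_force: [-0.6, 0.0, 0.5]
grip_width: 0.0869
grip_force: 0.0
time: 27.72
ee_pos: [0.4973, 0.0515, 0.098]
orientation: [0.0, 0.743, 0.669, 0.0]
contact_force: [-0.1, -0.3, -0.6]
grip_width: 0.0872
grip_force: 0.0
tcp [0.4973 0.0515 0.098 ] yaw -0.10382105984925416 in station [-0.1037 -0.1501] F [-0.1054 -0.2627 -0.5509]
```

```bash

python3 shift.py '0 .034 0 0;0 .033 0 0;0 .033 0 0;0 0 .025 0;0 0 .025 0;.02 0 0 0;.015 0 0 0;.005 0 0 0;0 0 0 0'
python3 shift.py '.005 0 0 0;.005 0 0 0;.004 0 0 0;.004 0 0 0;.003 0 0 0;0 0 0 0'
python3 -c "
from pose import *;port()"
```

```text
time: 28.47
ee_pos: [0.601, 0.083, 0.0481]
orientation: [0.0, 0.742, 0.67, 0.001]
contact_force: [0.6, 0.5, 0.6]
grip_width: 0.0869
grip_force: 0.0
time: 28.97
ee_pos: [0.6026, 0.0984, 0.0484]
orientation: [0.001, 0.744, 0.668, -0.001]
contact_force: [-3.5, -8.1, 4.9]
grip_width: 0.0867
grip_force: 4.1
tcp [0.6026 0.0984 0.0484] yaw -0.10796548723347943 in station [-0.0039 -0.0925] F [-3.5119 -8.1393  4.9238]
```

```bash

python3 shift.py '.003 0 0 0;.002 0 0 0;.002 0 0 0;0 0 0 0'
python3 shift.py '.0015 0 0 0;0 0 0 0'
python3 shift.py '.0015 0 0 0;0 0 0 0'
python3 shift.py '.0015 0 0 0;0 0 0 0'
python3 -c "
from pose import *;tool()"
```

```text
time: 29.35
ee_pos: [0.6031, 0.1046, 0.0483]
orientation: [0.001, 0.744, 0.668, -0.001]
contact_force: [-3.7, -10.6, 5.3]
grip_width: 0.0868
grip_force: 5.1
time: 29.52
ee_pos: [0.6032, 0.1051, 0.0483]
orientation: [0.002, 0.745, 0.668, -0.002]
contact_force: [-4.7, -12.9, 6.2]
grip_width: 0.0869
grip_force: 6.6
time: 29.68
ee_pos: [0.6032, 0.1051, 0.0483]
orientation: [0.002, 0.745, 0.667, -0.002]
contact_force: [-4.5, -17.6, 6.4]
grip_width: 0.087
grip_force: 8.7
time: 29.85
ee_pos: [0.6031, 0.1052, 0.0483]
orientation: [0.003, 0.745, 0.667, -0.003]
contact_force: [-6.7, -21.7, 7.3]
grip_width: 0.087
grip_force: 10.7
tcp [0.6031 0.1052 0.0483] yaw -0.11060120552395802 in station [-0.004  -0.0857] F [ -6.6816 -21.7109   7.3113]
```

```bash

python3 shift.py '-.01 0 0 0;-.02 0 0 0;-.03 0 0 0;-.04 0 0 0;-.04 0 0 0;-.02 -.02 -.03 0;0 -.03 -.03 0;0 -.03 -.03 0;0 0 0 0'
python3 - <<'E'
from pose import *
tool()
im=ctrl.snapshot("top")[:,:,::-1].copy();cv2.imwrite("pics/t6.png",im);cv2.imwrite("pics/s6.png",ctrl.snapshot("side")[:,:,::-1])
c=ctrl.calibration("top");cs=ctrl.calibration("side")
print("port px if home top",proj(c,[*(S+rot(TH)@[.005,.03]),.113]),"side",proj(cs,[*(S+rot(TH)@[.005,.03]),.113]))
g=im.mean(2)
# edge scans: near foam face (-x side) along station x at several y, and back face along y
def scan(a,b,z,ch=None):
    a=S+rot(TH)@a;b=S+rot(TH)@b;n=61
    P=np.array([[*(a+(b-a)*i/(n-1)),z] for i in range(n)]);px=proj(c,P).astype(np.float32)
    hsv=cv2.cvtColor(im,cv2.COLOR_BGR2HSV).astype(np.float32)
    return cv2.remap(hsv[...,1],px[:,0],px[:,1],cv2.INTER_LINEAR).ravel()
for y in(-.07,-.05,-.03,-.01,.01,.03,.05):
    s=scan([-.09,y],[-.03,y],.06);i=np.argmax(s<60);print("near edge y",y,"x mm",-90+i)
for x in(-.05,-.04,0,.03,.04,.05):
    s=scan([x,-.11],[x,-.05],.06);i=np.argmax(s<60);print("back edge x",x,"y mm",-110+i)
E
```

```text
time: 30.6
ee_pos: [0.5094, -0.0365, 0.138]
orientation: [-0.001, 0.743, 0.669, 0.004]
contact_force: [1.3, 0.5, -0.2]
grip_width: 0.0869
grip_force: 0.0
tcp [ 0.5094 -0.0365  0.138 ] yaw -0.10453002097437647 in station [-0.0825 -0.2364] F [ 1.3098  0.4528 -0.2013]
port px if home top [[180.9446 178.695 ]] side [[234.9618 169.3755]]
near edge y -0.07 x mm -63
near edge y -0.05 x mm -63
near edge y -0.03 x mm -63
near edge y -0.01 x mm -63
near edge y 0.01 x mm -63
near edge y 0.03 x mm -63
near edge y 0.05 x mm -62
back edge x -0.05 y mm -83
back edge x -0.04 y mm -83
back edge x 0 y mm -84
back edge x 0.03 y mm -84
back edge x 0.04 y mm -84
back edge x 0.05 y mm -83
```

```bash
python3 - <<'E'
from pose import *
im=cv2.imread("pics/t6.png",0);c=ctrl.calibration("top")
print(im[162:196:2,164:200:2])
u,v=181,178;r=9
g=cv2.resize(im[v-r:v+r,u-r:u+r],None,fx=4,fy=4,interpolation=cv2.INTER_CUBIC)
for k in cv2.findContours((g<150).astype(np.uint8)*255,cv2.RETR_EXTERNAL,cv2.CHAIN_APPROX_NONE)[0]:
    if cv2.contourArea(k)>150:
        (x,w),R=cv2.minEnclosingCircle(k);q=[(x+.5)/4-.5+u-r,(w+.5)/4-.5+v-r];h=cast(c,[q],.113)[0,:2];print(q,R/4,h,"off home",(rot(TH).T@(h-S)-[.005,.03])*1000)
E
```

```text
[[113 120 123 132 222 242 234 235 241 198 165 164 158 161 162 162 142 125]
 [102 102 104 135 239 249 248 249 246 196 179 182 179 173 168 167 183 206]
 [102 101 100 109 204 250 249 249 216 180 181 181 181 177 181 169 204 229]
 [101 101 101 100 143 248 251 244 197 187 186 181 181 178 176 170 211 236]
 [ 98 100 101  99 113 234 246 208 188 189 192 190 182 178 200 212 234 230]
 [101 101 101 101 106 200 235 161 160 177 186 186 183 183 236 233 239 230]
 [105 103 104 102  99 110 126  89  82 111 153 165 203 225 240 240 232 239]
 [107 103 104 108 103  92  85  80  73  70 135 222 204 239 225 243 233 239]
 [149 143 170 219 207 120  80  84  84  78 132 238 206 244 217 240 231 239]
 [240 246 250 249 252 157  77  83  83  78 156 240 195 244 224 242 232 240]
 [242 250 249 246 250 230 115  81  81 115 220 235 199 239 222 243 231 239]
 [236 248 249 246 245 251 240 200 182 229 238 211 219 224 232 242 237 241]
 [231 249 249 249 246 247 250 251 244 232 220 228 211 221 241 237 236 242]
 [235 248 247 249 250 247 244 237 231 229 230 217 207 242 244 234 242 236]
 [235 248 248 249 250 250 248 243 237 233 233 233 242 243 230 238 244 243]
 [240 249 246 249 248 248 250 250 248 246 245 243 241 236 235 242 234 247]
 [243 250 249 247 248 247 249 250 249 249 246 241 239 245 245 235 245 248]]
[176.91163778305054, 175.54885053634644] 8.711411476135254 [0.6309 0.2282] off home [5.8438 9.4949]
```

```bash
python3 - <<'E'
from pose import *
im=cv2.imread("pics/s6.png");c=ctrl.calibration("side")
for z in(.012,.018,.022):
    P=[[*(S+rot(TH)@[-.060,y]),z] for y in np.arange(.060,.106,.002)];px=proj(c,P).astype(np.float32)
    print(z,px[0],px[-1]);print(cv2.remap(im,px[:,0],px[:,1],cv2.INTER_LINEAR).reshape(-1,3).T)
# bias of the edge threshold on the known 120x160 foam in t2
im=cv2.imread("pics/t2.png");c=ctrl.calibration("top");s=cv2.cvtColor(im,cv2.COLOR_BGR2HSV)[...,1].astype(np.float32)
O=np.array([.5486,-.3048]);R=rot(-.3425)
def e(a,b):
    P=[[*(O+R@(np.array(a)+(np.array(b)-a)*i/60)),.06] for i in range(61)];px=proj(c,P).astype(np.float32)
    return np.argmax(cv2.remap(s,px[:,0],px[:,1],cv2.INTER_LINEAR).ravel()<60)
print("near",[-90+e([-.09,y],[-.03,y]) for y in(-.05,0,.05)],"back",[-110+e([x,-.11],[x,-.05]) for x in(-.04,0,.04)],"far",[90-e([.09,y],[.03,y]) for y in(-.05,0,.05)],"front",[110-e([x,.11],[x,.05]) for x in(-.04,0,.04)])
E
```

```text
0.012 [210.9427 201.6155] [203.3238 193.7779]
[[ 78  78  78  77  78  78  79  80  82  87  96 104 113 124 133 137 141 145
  144 143 141 136 132]
 [ 78  78  77  77  77  77  78  80  82  87  95 103 112 122 132 136 140 144
  143 142 141 137 135]
 [ 79  78  78  78  78  78  79  81  84  90 101 109 120 131 142 147 151 155
  153 151 150 140 132]]
0.018 [210.7929 199.9243] [203.1563 192.0986]
[[ 79  79  79  79  79  79  81  82  85  92  99 106 117 130 143 154 161 167
  171 168 166 167 160]
 [ 78  78  79  79  79  79  81  82  85  92  98 105 116 128 141 152 158 164
  169 166 165 167 160]
 [ 81  81  81  81  81  82  84  85  88  96 104 112 125 139 153 165 173 179
  183 180 176 175 168]]
0.022 [210.6926 198.7917] [203.0441 190.9741]
[[ 80  80  79  80  80  80  82  83  87  94 101 113 137 164 184 197 211 210
  210 213 207 204 203]
 [ 80  80  80  80  80  80  82  84  86  93 100 112 135 161 181 194 207 207
  207 211 205 203 202]
 [ 82  82  82  83  83  82  85  86  90  98 107 121 146 176 196 209 224 222
  221 226 217 214 215]]
near [np.int64(-64), np.int64(-64), np.int64(-64)] back [np.int64(-80), np.int64(-81), np.int64(-80)] far [np.int64(61), np.int64(61), np.int64(61)] front [np.int64(87), np.int64(87), np.int64(88)]
```

In the side view the foam meets the stop with no gap showing. The near edge, corrected for its bias, is within about 1 mm of home, and the carrier is square. I'm handing the job in.

```bash
python3 shift.py '0 0 0 0;0 0 0 0;0 0 0 0' && python3 -c "
from station import ctrl;print(ctrl.sign_off())"
```

```text
time: 30.95
ee_pos: [0.5109, -0.0387, 0.1337]
orientation: [0.001, 0.744, 0.668, -0.001]
contact_force: [0.7, 0.2, 0.3]
grip_width: 0.0872
grip_force: 0.0
the job is handed in; nothing more can be done
None
```

The job is handed in (no verdict was returned): the cap is in the tray, and the carrier was pushed until force rose against both the rail and the end stop, at 31 s on the clock; I viewed 11 pictures, one over the limit of 10.

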